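Check weights back into their block, in order of size

TASK

The balance has been checked: put the four steel check weights that stand about the bench back into their wooden block, in order of size, each upright and fully home in the well sized for it, the smallest weight in the narrowest well and so on up to the largest. Do not tip a weight over, and leave the glass dish and the timer where they stand.

Things in the scene. Friction and masses are not known exactly. Their poses are not given: they have to be found in the camera images.
- weight_50: The smallest of the four plain stainless-steel check weights (50 g): an upright cylinder 18 mm across and 19 mm high with a short narrow neck and a lifting knob on top, 16 mm across and 9 mm tall; 31 mm high in all. Loose, stands upright on the bench. Origin at the centre of its underside, z up.
- weight_100: The second smallest of the four plain stainless-steel check weights (100 g): an upright cylinder 22 mm across and 24 mm high with a short narrow neck and a lifting knob on top, 20 mm across and 10.5 mm tall; 38 mm high in all. Loose, stands upright on the bench. Origin at the centre of its underside, z up.
- weight_200: The second largest of the four plain stainless-steel check weights (200 g): an upright cylinder 28 mm across and 30 mm high with a short narrow neck and a lifting knob on top, 25 mm across and 12.5 mm tall; 47 mm high in all. Loose, stands upright on the bench. Origin at the centre of its underside, z up.
- weight_500: The largest of the four plain stainless-steel check weights (500 g): an upright cylinder 38 mm across and 39 mm high with a short narrow neck and a lifting knob on top, 34 mm across and 18 mm tall; 63 mm high in all. Loose, stands upright on the bench. Origin at the centre of its underside, z up.
- well_50: The smallest of four round wells in one row, in order of size, in a fixed wooden block (195 x 70 mm, 21.5 high, turned any way). For the 50 g weight: 31 mm across, flat felt floor 12 mm above the bench, 8 mm deep with a bevelled mouth. Origin at the centre of the floor; z up; y along the row towards the largest well. The block's centre lies 72.5 mm from here along +y.
- well_100: The second smallest of four round wells in one row, in order of size, in a fixed wooden block (195 x 70 mm, 21.5 high, turned any way). For the 100 g weight: 35 mm across, flat felt floor 12 mm above the bench, 8 mm deep with a bevelled mouth. Origin at the centre of the floor; z up; y along the row towards the largest well. The block's centre lies 33.5 mm from here along +y.
- well_200: The second largest of four round wells in one row, in order of size, in a fixed wooden block (195 x 70 mm, 21.5 high, turned any way). For the 200 g weight: 41 mm across, flat felt floor 12 mm above the bench, 8 mm deep with a bevelled mouth. Origin at the centre of the floor; z up; y along the row towards the largest well. The block's centre lies 10.5 mm from here along -y.
- well_500: The largest of four round wells in one row, in order of size, in a fixed wooden block (195 x 70 mm, 21.5 high, turned any way). For the 500 g weight: 51 mm across, flat felt floor 12 mm above the bench, 8 mm deep with a bevelled mouth. Origin at the centre of the floor; z up; y along the row towards the largest well. The block's centre lies 62.5 mm from here along -y.
- dish: Bystander: empty clear glass petri dish, 60 mm across, 16 mm high, loose, behind the work. Origin at the centre of its underside.
- timer: Bystander: small white wedge-shaped timer, 35 x 62 mm, 52 mm high, loose, near the front edge of the bench. Origin at the centre of its underside.
Things that resemble listed ones, but are neither listed nor needed, are in the scene too. What is shaped like the weight_200 but green or yellow is not meant.

How it is judged:
At the end, for the whole second after the job is handed in: Each weight stands released and at rest in its own well: its axis within 10 mm of the well's centre, its underside within 4 mm of the well's floor, leaning less than 0.12 rad (horizontal distance between weight_50 and well_50 below 0.01 m and z of weight_50 in the frame of well_50 below 0.004 m and angle between each of weight_50, weight_100, weight_200, weight_500's own z axis and vertical below 0.12 rad and linear speed of each of weight_50, weight_100, weight_200, weight_500 below 0.02 m/s and horizontal distance between weight_100 and well_100 below 0.01 m and z of weight_100 in the frame of well_100 below 0.004 m and horizontal distance between weight_200 and well_200 below 0.01 m and z of weight_200 in the frame of well_200 below 0.004 m and horizontal distance between weight_500 and well_500 below 0.01 m and z of weight_500 in the frame of well_500 below 0.004 m); the robot touches nothing.
It fails at once if a weight is tipped over (leans more than 0.7 rad) (angle between any of weight_50, weight_100, weight_200, weight_500's own z axis and vertical above 0.7 rad).
It fails at once if the glass dish is moved by more than 30 mm (distance of dish from where it was at the start of the episode above 0.03 m).
It fails at once if the timer is moved by more than 30 mm (distance of timer from where it was at the start of the episode above 0.03 m).
It also fails if it takes over 104 s, if anything falls off the work surface, if the arm or the gripper's body presses on something with over 40 N, if the wrist force passes 120 N, or if a joint passes its speed limit or range.

ROBOT

A 6-joint arm with a two-finger parallel gripper is mounted at the origin on a cart in front of the work surface, level with it; the furniture and walls round the work are solid. World frame = base frame: x ahead of the robot, y to its left, z up, the work surface at z = 0. Lengths are in m, angles in rad, forces in N, time in s.
With the tool pointing down it reaches from about 0.325 to 0.775 m from the base axis. Payload 9.3 kg.
Tool frame: the origin (TCP) lies on the centre line of the jaws, within the pads' length; the fingertips stand 17 mm ahead of it and the grasp point (between the pads) lies 2 mm behind it; z points along the fingers, y is the line along which they close (so a half turn about z gives the same grasp; the last joint's range is limited). The gripper opens to 85 mm and grips with 20 to 120 N. Pads are 22 mm wide; open, the fingers measure 114 mm over their backs; the gripper's body (76 mm by 85 mm) begins 54 mm behind the grasp point. The pads swing forward as they close: fully open they stand 13 mm farther back than shut.
Start: joints at [-1.473, 0.259, 0.021, 1.334, 0, 1.418], TCP at [0.136, -0.533, 0.248] pointing down, gripper open.
Joint ranges: [-3.04, 3.04], [-0.91, 1.82], [-1.04, 1.36], [-1.92, 1.95], [-1.52, 1.45], [-3.14, 3.14]. Speed limits (rad/s): [2.22, 2.22, 2.79, 3.14, 3.14, 3.14].

INTERFACE

Orientations are given as a rotation vector (axis times angle).
In Python, from workcell import r, imaging, workorder gives the robot as it stands.
- The arm moves only by the tool arm_command, never from a script. Its argument "commands" is one flat list of numbers, 7 for each row, row after row: the shift along the tool's x, y, z in m, then the turn, a rotation vector about the tool's x, y, z in rad, then the gripper's target within -1 to 1 (shut at 1, half-way at 0, fully open at -1). A call has 1 to 5 rows; each row is the pose to reach, as a shift and turn from the pose commanded when the call began, along the tool's axes at that moment; what a row does not reach only later rows make up. A row lasts 1/12 s, in which the tool goes at most 41.7 mm and 7.16 degrees, less where a joint would pass 70% of its speed; a pose out of reach is approached as far as the arm can. A call with a gripper value outside its range is refused whole. The fingers move at their own pace and stop on an object; "newtons" is the grip in N (left out, the last holds). Time passes only in rows, so rows that repeat a pose let the fingers close. It gives the time, the measured TCP pose, the force, the opening and the grip force at its end, in the units of the state.
- r.state(): the state, without advancing time (a new reading comes with each control period).
- imaging.read_camera(name): name is "side" or "top" or "wrist"; returns a dict with "frame" (384x512x3 uint8, red, green, blue), "depth" (384x512 float32, m along the optical axis (not along the pixel's ray), 0 where there is no reading), "fovy" (degrees; the focal length in pixels is half the picture's height over the tangent of half this angle, whatever the lens; pixels are square), "cx", "cy" (the principal point, pixels), "distortion" ([k1, k2, p1, p2, k3] as OpenCV has them; the pictures are not rectified), "origin" and "rotation" of the camera in the world; the wrist camera has in their place "tool_from_camera" (4x4, takes a point from camera to tool coordinates, whose origin is the TCP and whose axes are the flange's). Camera axes: x right, y up, looking along -z (the intrinsics and any distortion apply to the point x, -y, -z); pixel columns grow to the right and rows downward; lengths in m; the calibration is good to about 2 mm. A picture is of the moment at which its call begins: read the wrist's pose just before it.
- workorder.close_job(): hands the job in; it is judged then, once.
The state is a dict: "time": time; "qpos": joint angles; "dq": joint speeds; "effort": joint torques, N m; "tool_pos": TCP position; "ee_rot": TCP orientation; "force": force on the tool from outside, world axes, zero at the start; "ft_torque": the same for the moment, N m; "gripper_width": opening from 0.0 (shut) to 1.0 (fully open); "grasp_force": force on a finger pad.
Only numpy, scipy, OpenCV 4.12 (cv2) and the standard library are available. Lean on these libraries where they do the work, as an engineer would, in place of code of your own. Each camera call takes 0.05 s, during which the arm holds its last target. There are 200 camera calls.

## Working session

There is one attempt and no reset: what is moved stays moved. The work goes in short steps, Python scripts to look and compute and a tool call to move; the robot and the scene stay as the last step left them, time stands still between calls to the robot, and variables do not carry over. Pictures are saved under pics/ and viewed, at most 17 in all, crops included, and the job is handed in when it is done.

Besides the shell and the picture viewer there is one more tool, called after ">>>" as name(argument=value, ...) on one line, values as JSON. arm_command: Moves the arm, as the interface text tells. Its arguments: {"type":"object","properties":{"commands":{"type":"array"},"newtons":{"type":"number"}},"required":["commands"]}

```bash
mkdir -p pics; ls
cat > h.py <<'E'
import numpy as np, cv2, json
from scipy.spatial.transform import Rotation as R
from workcell import r, imaging, workorder
def cam(name):
    s=r.state(); d=imaging.read_camera(name)
    h=d['frame'].shape[0]; f=h/2/np.tan(np.radians(d['fovy'])/2)
    d['K']=np.array([[f,0,d['cx']],[0,f,d['cy']],[0,0,1.]])
    if 'origin' in d: o,Q=np.array(d['origin']),np.array(d['rotation'])
    else:
        T=np.array(d['tool_from_camera']); A=R.from_rotvec(s['ee_rot']).as_matrix()
        o=np.array(s['tool_pos'])+A@T[:3,3]; Q=A@T[:3,:3]
    d['o'],d['Q']=o,Q.reshape(3,3); return d
def ray(d,u,v):
    p=cv2.undistortPoints(np.array([[[u,v]]],float),d['K'],np.array(d['distortion'],float))[0,0]
    return d['Q']@np.array([p[0],-p[1],-1.])
def at_z(d,u,v,z):
    w=ray(d,u,v); return d['o']+w*(z-d['o'][2])/w[2]
def at_depth(d,u,v):
    return d['o']+ray(d,u,v)*d['depth'][int(round(v)),int(round(u))]
def cloud(d):
    h,w=d['depth'].shape; g=np.stack(np.meshgrid(np.arange(w),np.arange(h)),-1).reshape(-1,1,2).astype(float)
    p=cv2.undistortPoints(g,d['K'],np.array(d['distortion'],float))[:,0]
    P=np.c_[p[:,0],-p[:,1],-np.ones(len(p))]*d['depth'].reshape(-1,1)
    return (P@d['Q'].T+d['o']).reshape(h,w,3)
def proj(d,P):
    c=(np.atleast_2d(P)-d['o'])@d['Q']; c=c*[1,-1,-1]
    return cv2.projectPoints(c,np.zeros(3),np.zeros(3),d['K'],np.array(d['distortion'],float))[0][:,0]
def save(im,n): cv2.imwrite('pics/'+n,im[...,::-1])
E
python3 - <<'E'
from h import *
import pickle
s=r.state();print({k:np.round(v,3) for k,v in s.items()})
for n in('top','side','wrist'):
    d=cam(n); pickle.dump(d,open(n+'0.pkl','wb'))
    print(n,d['fovy'],d['o'].round(3),d['Q'].round(2).tolist(),d['distortion'],(d['depth']>0).mean())
    if n!='wrist': save(cv2.resize(d['frame'],(800,600)),n+'0.png')
E
```

```text
pics
{'time': np.float64(0.0), 'qpos': array([-1.473,  0.259,  0.021,  1.334, -0.   ,  1.418]), 'dq': array([ 0.001, -0.001, -0.002, -0.001,  0.   ,  0.   ]), 'effort': array([-0.0000e+00, -5.5565e+01,  3.4452e+01,  1.4000e-02, -0.0000e+00,
        0.0000e+00]), 'tool_pos': array([ 0.136, -0.533,  0.248]), 'ee_rot': array([-3.116, -0.393, -0.   ]), 'force': array([-0.215,  0.518, -0.569]), 'ft_torque': array([-0.011,  0.023,  0.002]), 'grasp_force': np.float64(0.0), 'gripper_width': np.float64(0.996)}Traceback (most recent call last):
  File "<stdin>", line 5, in <module>
  File "h.py", line 12, in cam
    d['o'],d['Q']=o,Q.reshape(3,3); return d
                    ~~~~~~~~~^^^^^
ValueError: cannot reshape array of size 3 into shape (3,3)
```

```bash
sed -i "s/o,Q=np.array(d\['origin'\]),np.array(d\['rotation'\])/o,Q=np.array(d['origin']),R.from_rotvec(d['rotation']).as_matrix()/" h.py
python3 - <<'E'
from h import *
import pickle
for n in('top','side','wrist'):
    d=cam(n); pickle.dump(d,open(n+'0.pkl','wb'))
    print(n,d['fovy'],d['o'].round(3),d['Q'].round(2).tolist(),d['distortion'],(d['depth']>0).mean())
    if n!='wrist': save(cv2.resize(d['frame'],(800,600)),n+'0.png')
    else: print(d['tool_from_camera'])
E
```

```text
top 44.5991386136523 [0.339 0.315 0.87 ] [[0.01, 0.99, -0.16], [-1.0, 0.01, 0.01], [0.01, 0.16, 0.99]] [-0.03376139  0.          0.          0.          0.        ] 0.995941162109375
side 46.55483255938293 [-0.163  0.52   0.553] [[-0.3, 0.59, -0.75], [-0.95, -0.17, 0.25], [0.02, 0.79, 0.62]] [-0.06647734  0.          0.          0.          0.        ] 0.9960683186848959
wrist 60.349371970247056 [ 0.207 -0.514  0.374] [[0.25, 0.93, 0.27], [-0.97, 0.24, 0.07], [-0.0, -0.28, 0.96]] [0.01805209 0.         0.         0.         0.        ] 0.9959716796875
[[ 6.88929941e-04  9.60213417e-01  2.79266393e-01  7.26243437e-02]
 [ 9.99999515e-01 -8.57913024e-04  4.82872244e-04 -2.83340152e-04]
 [ 7.03246683e-04  2.79265925e-01 -9.60213543e-01 -1.26397324e-01]
 [ 0.00000000e+00  0.00000000e+00  0.00000000e+00  1.00000000e+00]]
```

View pics/top0.png

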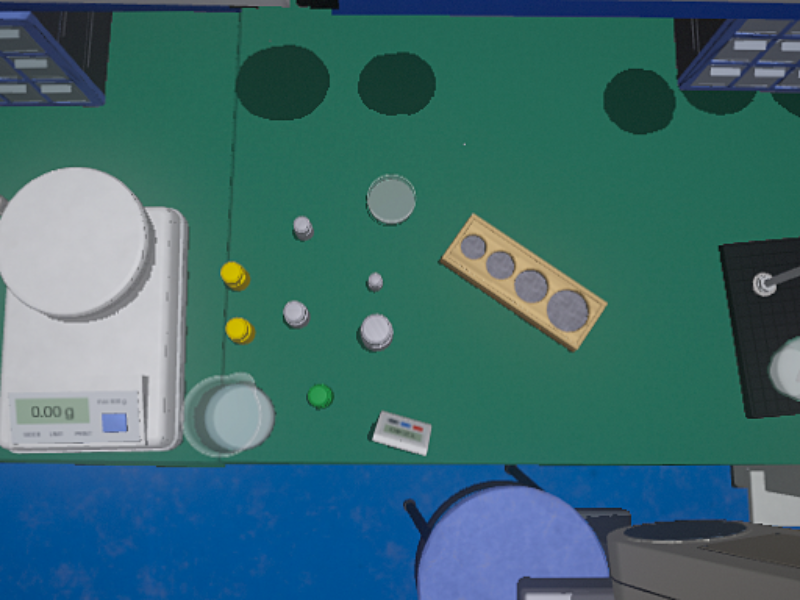

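View pics/side0.png

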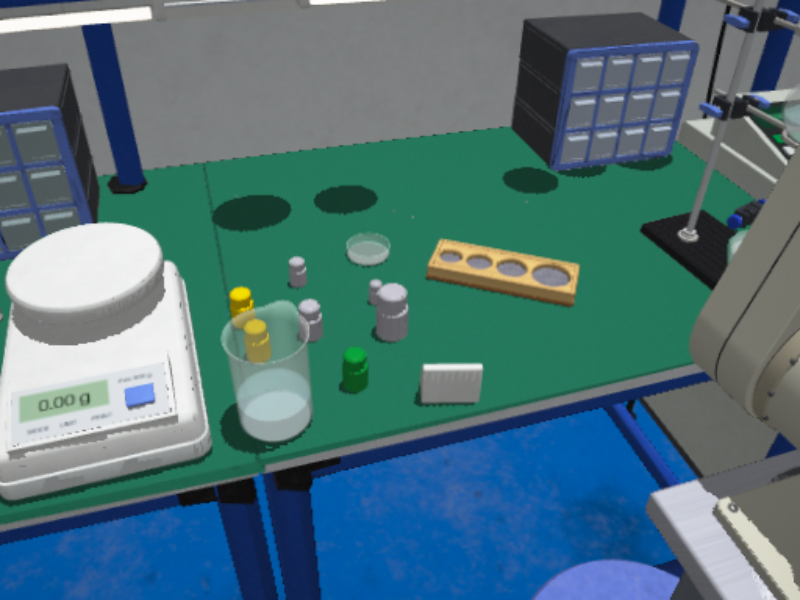

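Top view (800x600): grey steel weights at (376,332) = largest, (295,314), (303,228), and (375,282) = smallest. Lookalikes of weight_200 are yellow at (234,275) and (239,330) and green at (320,396). The steel one at (295,314) is the one meant. The block has its small well at (473,245) and its large well at (569,310). Next I'll measure and confirm in an enlarged crop.

Run:
```python
from h import *
import pickle
t=pickle.load(open('top0.pkl','rb'));s=pickle.load(open('side0.pkl','rb'))
save(cv2.resize(t['frame'][125:275,135:335],None,fx=4,fy=4,interpolation=cv2.INTER_CUBIC),'crop_top.png')
for n,d in(('top',t),('side',s)):
    P=cloud(d);z=P[...,2]
    hsv=cv2.cvtColor(d['frame'],cv2.COLOR_RGB2HSV)
    m=((z>.006)&(z<.08)&(P[...,0]>.15)&(P[...,0]<.65)&(P[...,1]>-.05)&(P[...,1]<.6)).astype(np.uint8)
    k,L,st,c=cv2.connectedComponentsWithStats(m)
    for i in range(1,k):
        if st[i,4]<40: continue
        q=P[L==i]; zt=np.percentile(q[:,2],97); tp=q[q[:,2]>zt-.004]
        mm=(tp.min(0)+tp.max(0))/2
        print(n,c[i].round(0),st[i,4],'ztop %.3f'%zt,'c',mm[:2].round(4),'ext',np.ptp(tp,axis=0)[:2].round(3),'S',hsv[L==i][:,1].mean().round())
```

```text
top [250. 126.] 158 ztop 0.018 c [0.6102 0.318 ] ext [0.059 0.057] S 53.0
top [103. 216.] 4440 ztop 0.075 c [0.3574 0.5907] ext [0.064 0.019] S 8.0
top [335. 181.] 3911 ztop 0.023 c [0.5089 0.1589] ext [0.162 0.194] S 71.0
top [194. 146.] 145 ztop 0.040 c [0.5704 0.4224] ext [0.017 0.018] S 20.0
top [150. 176.] 253 ztop 0.049 c [0.5105 0.5012] ext [0.022 0.024] S 223.0
top [240. 180.] 84 ztop 0.032 c [0.5071 0.3353] ext [0.013 0.015] S 19.0
top [189. 201.] 223 ztop 0.048 c [0.465  0.4281] ext [0.024 0.023] S 19.0
top [241. 213.] 392 ztop 0.065 c [0.4448 0.3338] ext [0.032 0.031] S 19.0
top [153. 212.] 243 ztop 0.048 c [0.4453 0.4931] ext [0.022 0.023] S 225.0
top [144. 266.] 1402 ztop 0.075 c [0.3461 0.5083] ext [0.072 0.038] S 41.0
top [205. 253.] 209 ztop 0.049 c [0.3704 0.397 ] ext [0.024 0.023] S 183.0
top [169. 268.] 252 ztop 0.079 c [0.3445 0.4581] ext [0.055 0.015] S 34.0
top [257. 277.] 702 ztop 0.053 c [0.3179 0.3058] ext [0.023 0.06 ] S 22.0
side [235. 159.] 226 ztop 0.017 c [0.6097 0.3151] ext [0.063 0.059] S 57.0
side [323. 173.] 2306 ztop 0.023 c [0.5104 0.1569] ext [0.163 0.192] S 100.0
side [190. 173.] 174 ztop 0.038 c [0.5683 0.4209] ext [0.017 0.019] S 15.0
side [113. 238.] 3401 ztop 0.077 c [0.3576 0.5901] ext [0.059 0.02 ] S 6.0
side [249. 197.] 740 ztop 0.065 c [0.4437 0.3309] ext [0.032 0.033] S 15.0
side [153. 192.] 210 ztop 0.048 c [0.5098 0.4994] ext [0.021 0.023] S 249.0
side [199. 202.] 270 ztop 0.049 c [0.4646 0.4251] ext [0.025 0.024] S 17.0
side [171. 224.] 477 ztop 0.079 c [0.3741 0.4849] ext [0.023 0.065] S 101.0
side [227. 235.] 402 ztop 0.049 c [0.3701 0.3948] ext [0.022 0.024] S 219.0
side [176. 262.] 1599 ztop 0.078 c [0.3226 0.4872] ext [0.03  0.074] S 36.0
side [289. 244.] 908 ztop 0.054 c [0.3173 0.3037] ext [0.023 0.059] S 6.0
```

View pics/crop_top.png

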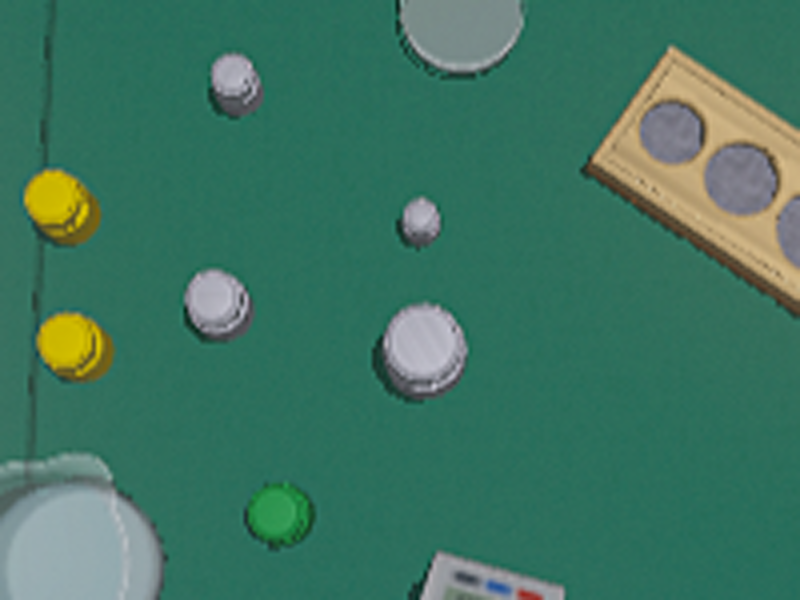

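The crop confirms that the plain steel weights are at crop (236,80) = 100, (218,302) = 200, (425,345) = 500 and (420,218) = 50. Yellow and green are excluded. There is a retort stand on the right, so I'll check it for obstacles and fit the block.

Run:
```python
from h import *
import pickle
D={n:pickle.load(open(n+'0.pkl','rb')) for n in('top','side','wrist')}
for n in('top','side'):
    d=D[n];P=cloud(d);z=P[...,2]
    m=((z>.0165)&(z<.03)&(P[...,0]>.41)&(P[...,0]<.61)&(P[...,1]>.04)&(P[...,1]<.28)&(np.abs(P[...,1]-.3)>.05))
    q=P[m][:,:2].astype(np.float32)
    (c,wh,a)=cv2.minAreaRect(q*1000); b=cv2.boxPoints((c,wh,a)); print(n,'rect',c,wh,a,b.round(0).tolist())
    hsv=cv2.cvtColor(d['frame'],cv2.COLOR_RGB2HSV)
    reg=cv2.morphologyEx(m.astype(np.uint8),cv2.MORPH_CLOSE,np.ones((25,25)))
    g=(reg>0)&(hsv[...,1]<60)
    k,L,st,cc=cv2.connectedComponentsWithStats(g.astype(np.uint8))
    for i in range(1,k):
        if st[i,4]>60:
            w=P[L==i]; print('  well',cc[i].round(1),st[i,4],w.mean(0).round(4),np.median(w[:,2]).round(4),'mid',((w.min(0)+w.max(0))/2).round(4)[:2],'at z.016',at_z(d,*cc[i],.016)[:2].round(4))
# obstacle map, max z on 5cm grid x .1.. .8, y -.65...65
Z=np.zeros((15,26))
for d in D.values():
    P=cloud(d)[d['depth']>0].reshape(-1,3)
    i=np.floor((P[:,0])/.05).astype(int);j=np.floor((P[:,1]+.65)/.05).astype(int)
    k=(i>=0)&(i<15)&(j>=0)&(j<26); np.maximum.at(Z,(i[k],j[k]),P[k,2])
print('rows x=0..0.75 ; cols y=-.65..'); print((Z*100).round().astype(int))
save(np.hstack([cv2.resize(D['wrist']['frame'],(400,300)),cv2.resize(D['side']['frame'][0:250,392:512],(280,583))[:300]]) if 0 else D['wrist']['frame'],'wrist0.png')
```

```text
top rect (508.98211669921875, 158.79534912109375) (193.4313201904297, 69.60116577148438) 55.71110916137695 [[426.0, 98.0], [483.0, 59.0], [592.0, 219.0], [535.0, 258.0]]
  well [302.4 157.8] 196 [0.5514 0.2186 0.0121] 0.0118 mid [0.551  0.2185] at z.016 [0.5504 0.2191]
  well [319.7 169.5] 255 [0.5293 0.1863 0.012 ] 0.012 mid [0.5292 0.1868] at z.016 [0.5284 0.1869]
  well [339.3 182.8] 354 [0.5037 0.1505 0.0145] 0.012 mid [0.4312 0.2222] at z.016 [0.5034 0.1508]
  well [362.7 198.5] 556 [0.4746 0.1072 0.0134] 0.0119 mid [0.4188 0.198 ] at z.016 [0.4742 0.1078]
side rect (508.0768737792969, 157.35733032226562) (191.25180053710938, 72.93938446044922) 55.486656188964844 [[424.0, 99.0], [484.0, 58.0], [592.0, 215.0], [532.0, 257.0]]
  well [306.1 168.1] 83 [0.5264 0.1855 0.0191] 0.0125 mid [0.1917 0.3436] at z.016 [0.5303 0.1835]
  well [326.9 172. ] 126 [0.5098 0.1447 0.0125] 0.0125 mid [0.5099 0.1453] at z.016 [0.5054 0.1471]
  well [351.9 176.8] 214 [0.4805 0.1014 0.0125] 0.0125 mid [0.4803 0.1014] at z.016 [0.4762 0.1041]
rows x=0..0.75 ; cols y=-.65..
[[ 0  0  0  0  0  0  0  0  0  
[... 515 characters left out ...]
 0  1  0  6  6  0 12 12 12
   8  8]
 [ 0  0  0  0  0  0  0  0  0  2 26  1  0  0  0  0  0  1  0  2  5 12 12 12
   9  9]
 [ 0  0  0  0  0  0  0  0  0 27 28  2  0  0  3  2  0  0  1  7  4  0  5  5
   6 10]
 [ 0  0  0  0  0  0  0  0  2 34 34 33  0  0  3  3  2  2  0  7  0  5  5  5
  11 11]
 [ 0  0  0  0  0  0  0  3  3 34 35 33  0  0  2  2  2  3  2  3  0  0  5  5
  11 11]
 [ 0  0  0  0  0  0  2  3  2 33 33  2  0  1  1  0  3  2  2  2  0  4  0  0
  11 11]
 [ 0  0  0  0  7  7  0  1  1  1  1  0  0 39 39 39 36 36 36 36 39 39 39 39
  39 39]
 [ 0  0  0  0  8  8  0  1  0  0  0  1  1 37 37 37 37 37 37 37 37 36 36 36
  36 36]
 [ 0  0  0 10  9  9  0  0  0  0  1  0  0  0  0  0  0  0  0  0 32  0  0 33
   0  0]]
```

View pics/wrist0.png

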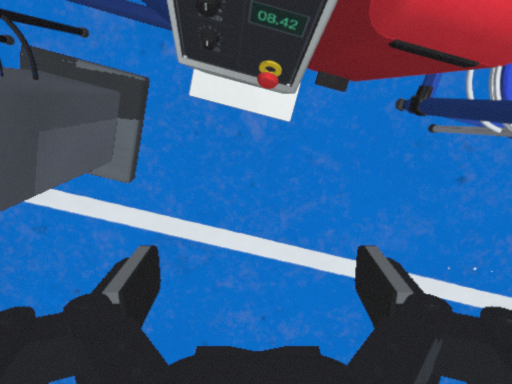

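The wrist sees only the floor. The block fit agrees with the wells to within 1 mm. Next I need the stand's exact extent for a safe transit.

Run:
```python
from h import *
import pickle
for n in('top','side'):
    d=pickle.load(open(n+'0.pkl','rb'));P=cloud(d)[d['depth']>0].reshape(-1,3)
    for zl in np.arange(.05,.7,.05):
        q=P[(P[:,2]>zl)&(P[:,2]<=zl+.05)&(P[:,0]>.3)&(P[:,0]<.59)&(abs(P[:,1]+.15)<.25)]
        if len(q)>3: print(n,'%.2f'%zl,len(q),'x',np.percentile(q[:,0],[1,50,99]).round(3),'y',np.percentile(q[:,1],[1,50,99]).round(3))
d=pickle.load(open('top0.pkl','rb'))
print(at_z(d,511,150,.1),at_z(d,511,150,.35), at_z(d,489,182,0.02))
t=d['frame'][130:290,400:512]; s=pickle.load(open('side0.pkl','rb'))['frame'][0:200,400:512]
save(np.hstack([cv2.resize(t,(400,571)),cv2.resize(s,(330,571))]),'stand.png')
```

```text
top 0.05 604 x [0.37  0.408 0.51 ] y [-0.141 -0.127 -0.118]
top 0.10 12 x [0.504 0.507 0.512] y [-0.128 -0.126 -0.124]
side 0.05 206 x [0.407 0.503 0.513] y [-0.158 -0.13  -0.12 ]
side 0.10 111 x [0.501 0.505 0.511] y [-0.138 -0.13  -0.126]
side 0.15 117 x [0.502 0.505 0.512] y [-0.137 -0.13  -0.126]
side 0.20 890 x [0.39  0.498 0.553] y [-0.19  -0.135 -0.097]
side 0.25 314 x [0.395 0.429 0.511] y [-0.144 -0.131 -0.126]
side 0.30 716 x [0.463 0.502 0.579] y [-0.19  -0.137 -0.096]
[ 0.54763944 -0.13169062  0.1       ] [0.47982455 0.01317803 0.35      ] [ 0.50696007 -0.13056857  0.02      ]
```

View pics/stand.png

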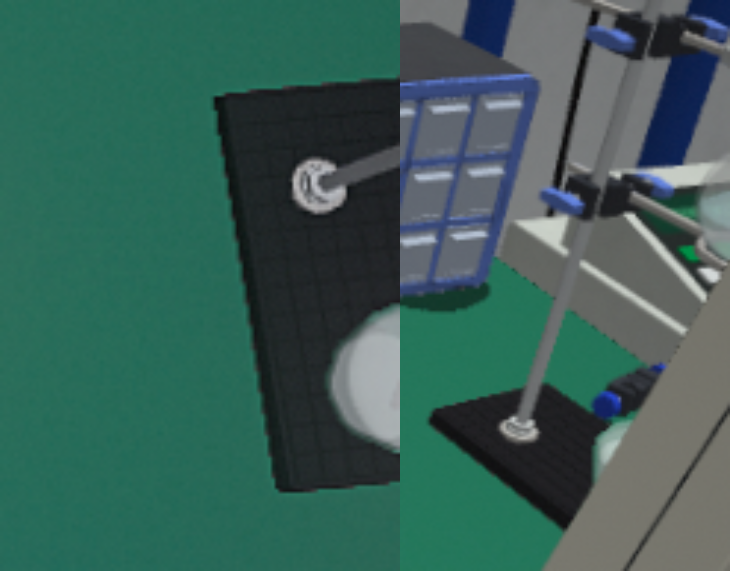

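The stand rod at about (.505,-.13) goes above the picture. Glassware clamped on its near side, over the base at x≈.36–.46, may block the swing. I'll tilt the wrist camera towards it for a look.

>>> arm_command(commands=[0,0,0,0.077,0.092,0,1,0,0,0,0.154,0.184,0,1,0,0,0,0.231,0.276,0,1,0,0,0,0.308,0.368,0,1,0,0,0,0.385,0.46,0,1])

```text
time: 0.62
tool_pos: [0.1364, -0.5333, 0.249]
ee_rot: [-2.623, -0.33, -0.562]
force: [0.7, -0.3, -0.9]
gripper_width: 0.301
grasp_force: 0.0
```

>>> arm_command(commands=[0,0,0,0.077,0.092,0,1,0,0,0,0.154,0.184,0,1,0,0,0,0.231,0.276,0,1,0,0,0,0.231,0.276,0,1])

```text
time: 0.95
tool_pos: [0.1465, -0.4911, 0.193]
ee_rot: [-2.341, -0.273, -0.821]
force: [0.5, 1.0, 0.0]
gripper_width: -0.001
grasp_force: 0.0
```

Run:
```python
from h import *
import pickle
print(r.state()['qpos'].round(3))
d=cam('wrist');pickle.dump(d,open('wrist1.pkl','wb'));save(d['frame'],'wrist1.png');print(d['o'])
P=cloud(d)[d['depth']>0].reshape(-1,3)
for zl in np.arange(.05,.8,.05):
        q=P[(P[:,2]>zl)&(P[:,2]<=zl+.05)&(P[:,0]>.15)&(P[:,0]<.59)&(P[:,1]>-.4)&(P[:,1]<.2)]
        if len(q)>3: print('%.2f'%zl,len(q),'x',np.percentile(q[:,0],[0,1,50,99]).round(3),'y',np.percentile(q[:,1],[1,50,99]).round(3))
```

```text
[-1.681  0.682  0.214  1.947  0.431  1.033]
[ 0.14208408 -0.57055653  0.31389786]
0.05 2529 x [0.15  0.153 0.385 0.51 ] y [-0.197 -0.163 -0.06 ]
0.10 2161 x [0.15  0.151 0.198 0.412] y [-0.172 -0.119 -0.091]
0.15 2537 x [0.15  0.151 0.185 0.222] y [-0.172 -0.153 -0.129]
0.20 2225 x [0.15  0.154 0.197 0.219] y [-0.211 -0.185 -0.169]
0.25 8 x [0.213 0.214 0.215 0.216] y [-0.216 -0.214 -0.212]
```

View pics/wrist1.png

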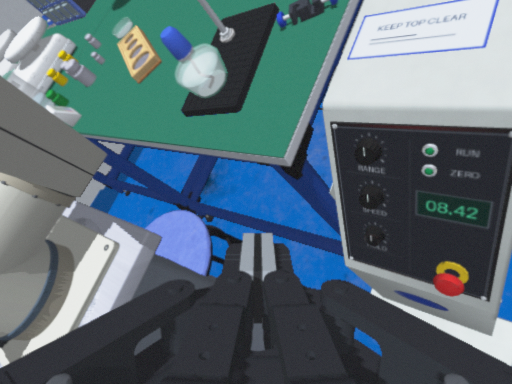

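This shows the cart on the left, the block, a wash bottle with a blue cap at (200,70) standing on the stand base, and a clamp at (305,12). The tilt drove q4 to its limit, so I'll bring the tool back. First I'll check which points form the high obstacle.

Run:
```python
from h import *
import pickle
d=pickle.load(open('side0.pkl','rb'));s=cam('side');pickle.dump(s,open('side1.pkl','wb'))
for n,d in(('s0',d),('s1',s)):
    P=cloud(d);z=P[...,2]
    m=(z>.18)&(z<.45)&(P[...,0]>.3)&(P[...,0]<.6)&(P[...,1]<0)&(P[...,1]>-.6)&(d['depth']>0)
    k,L,st,c=cv2.connectedComponentsWithStats(m.astype(np.uint8))
    for i in range(1,k):
        if st[i,4]>8:
            q=P[L==i];print(n,st[i],q.min(0).round(3),q.max(0).round(3),np.median(q,axis=0).round(3))
im=cv2.resize(s['frame'][0:240,352:512],None,fx=2.5,fy=2.5);w=pickle.load(open('wrist1.pkl','rb'))['frame'][0:160,130:350]
save(im,'side1.png')
print(r.state()['qpos'].round(3))
```

```text
s0 [ 447    0   65   96 1971] [ 0.388 -0.194  0.181] [ 0.595 -0.094  0.35 ] [ 0.5   -0.134  0.255]
s1 [ 447    0   65   97 1981] [ 0.385 -0.193  0.18 ] [ 0.596 -0.095  0.35 ] [ 0.5   -0.134  0.254]
[-1.679  0.681  0.217  1.948  0.429  1.035]
```

View pics/side1.png

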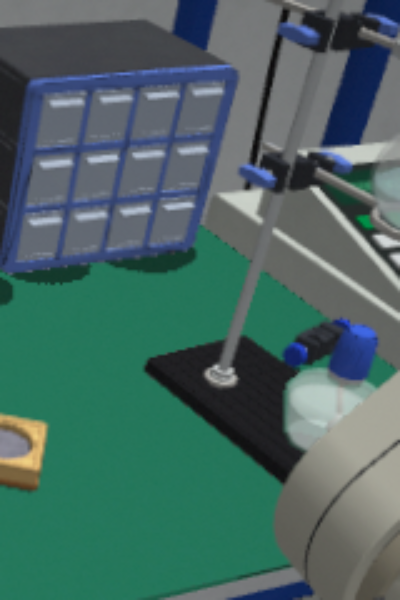

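```bash
cat >> h.py <<'E'
def rel(pos,yaw,pose=None):
    s=r.state(); A=R.from_rotvec(s['ee_rot']); p=np.array(s['tool_pos'])
    c,n=np.cos(yaw),np.sin(yaw)
    B=R.from_matrix(np.array([[c,n,0],[n,-c,0],[0,0,-1.]]))
    print('t %.2f'%s['time'],'pos',p.round(4),'q',s['qpos'].round(2),'w %.3f'%s['gripper_width'])
    print(' shift',A.inv().apply(np.array(pos)-p).round(4),'turn',(A.inv()*B).as_rotvec().round(4))
E
python3 - <<'E'
from h import *
import pickle
d=pickle.load(open('side1.pkl','rb'))
for a,z in(((480,68),.2),((504,86),.2),((496,12),.32),((511,20),.32)): print(a,at_z(d,*a,z).round(3))
P=cloud(d);print([P[v,511].round(3) for v in range(0,140,10)])
rel((.115,-.43,.32),.25)
E
```

```text
(480, 68) [ 0.534 -0.197  0.2  ]
(504, 86) [ 0.448 -0.184  0.2  ]
(496, 12) [ 0.524 -0.182  0.32 ]
(511, 20) [ 0.476 -0.175  0.32 ]
[array([ 0.885, -0.593,  0.231]), array([ 0.499, -0.191,  0.331]), array([ 0.461, -0.159,  0.326]), array([ 0.959, -0.714,  0.11 ]), array([ 0.959, -0.73 ,  0.076]), array([ 0.964, -0.751,  0.038]), array([ 0.409, -0.134,  0.273]), array([ 0.398, -0.13 ,  0.259]), array([ 0.391, -0.131,  0.243]), array([ 0.389, -0.137,  0.224]), array([ 0.614, -0.418,  0.06 ]), array([ 0.586, -0.397,  0.049]), array([ 0.563, -0.383,  0.034]), array([ 0.546, -0.375,  0.017])]
t 1.05 pos [ 0.1469 -0.4913  0.194 ] q [-1.68  0.68  0.22  1.95  0.43  1.04] w -0.001
 shift [ 0.0523 -0.1227 -0.0534] turn [-0.5714 -0.7199 -0.0151]
```

>>> arm_command(commands=[0.007,-0.017,-0.007,-0.0714,-0.09,-0.002,1,0.014,-0.034,-0.014,-0.143,-0.18,-0.004,1,0.022,-0.051,-0.021,-0.214,-0.27,-0.006,1,0.028,-0.065,-0.028,-0.286,-0.36,-0.008,1,0.035,-0.08,-0.035,-0.357,-0.45,-0.01,1])

```text
time: 1.47
tool_pos: [0.1269, -0.4523, 0.2821]
ee_rot: [-2.87, -0.354, -0.343]
force: [0.6, -0.2, -0.3]
gripper_width: -0.001
grasp_force: 0.0
```

```bash
python3 -c "
from h import *
rel((.115,-.43,.32),.25)"
```

```text
t 1.47 pos [ 0.1269 -0.4523  0.2821] q [-1.6   0.26  0.06  1.64  0.2   1.27] w -0.001
 shift [ 0.0032 -0.0316 -0.0327] turn [-0.1986 -0.2619 -0.0047]
```

>>> arm_command(commands=[0.001,-0.01,-0.01,-0.066,-0.087,-0.0015,1,0.002,-0.02,-0.02,-0.132,-0.174,-0.003,1,0.003,-0.032,-0.033,-0.199,-0.262,-0.005,1,0.003,-0.032,-0.033,-0.199,-0.262,-0.005,1])

```text
time: 1.8
tool_pos: [0.1155, -0.4276, 0.3244]
ee_rot: [3.109, 0.396, 0.0]
force: [0.9, -0.8, 0.0]
gripper_width: -0.004
grasp_force: 0.0
```

```bash
python3 -c "
from h import *
rel((.08,-.30,.46),.25)"
```

```text
t 1.80 pos [ 0.1155 -0.4276  0.3244] q [-1.5   0.06 -0.04  1.47  0.    1.39] w -0.004
 shift [-0.0025 -0.1314 -0.1366] turn [0.0075 0.0009 0.0031]
```

>>> arm_command(commands=[0,-0.025,-0.03,0,0,0,1,0,-0.05,-0.06,0,0,0,1,0,-0.075,-0.09,0,0,0,1,0,-0.1,-0.115,0,0,0,1,0,-0.13,-0.135,0,0,0,1])

```text
time: 2.22
tool_pos: [0.0818, -0.3041, 0.4564]
ee_rot: [-3.111, -0.393, -0.008]
force: [0.5, 0.2, -0.0]
gripper_width: 0.001
grasp_force: 0.0
```

```bash
python3 -c "
from h import *
rel((.26,-.17,.46),.8)"
```

```text
t 2.22 pos [ 0.0818 -0.3041  0.4564] q [-1.58 -0.12  0.13  1.83  0.    1.31] w 0.001
 shift [ 0.206  -0.0856 -0.0019] turn [-0.0033 -0.0072 -0.5487]
```

>>> arm_command(commands=[0.033,-0.003,0,0,0,-0.12,1,0.068,-0.008,0,0,0,-0.24,1,0.1,-0.0135,0,0,0,-0.36,1,0.133,-0.03,0,0,0,-0.48,1,0.166,-0.048,0,0,0,-0.6,1])

```text
time: 2.63
tool_pos: [0.2316, -0.2164, 0.4562]
ee_rot: [-2.854, -1.301, -0.014]
force: [0.7, -1.9, -0.1]
gripper_width: 0.0
grasp_force: 0.0
```

```bash
python3 -c "
from h import *
rel((.31,-.09,.46),.98);rel((.33,.04,.46),.98)"
```

```text
t 2.63 pos [ 0.2316 -0.2164  0.4562] q [-1.03 -0.12  0.13  1.83  0.01  1.26] w 0.000
 shift [ 0.1469 -0.0237 -0.0022] turn [-0.0003 -0.0105 -0.1246]
t 2.63 pos [ 0.2316 -0.2164  0.4562] q [-1.03 -0.12  0.13  1.83  0.01  1.26] w 0.000
 shift [ 0.2581 -0.0939 -0.001 ] turn [-0.0003 -0.0105 -0.1246]
```

>>> arm_command(commands=[0.036,-0.004,0,0,0,-0.06,1,0.073,-0.01,0,0,0,-0.12,1,0.11,-0.017,0,0,0,-0.12,1,0.146,-0.025,0,0,0,-0.12,1,0.176,-0.043,0,0,0,-0.12,1])

```text
time: 3.05
tool_pos: [0.3155, -0.055, 0.4581]
ee_rot: [-2.773, -1.464, -0.017]
force: [1.2, -0.5, -1.0]
gripper_width: -0.003
grasp_force: 0.0
```

```bash
python3 -c "
from h import *
rel((.34,.06,.46),.98);rel((.42,.18,.40),.98)"
```

```text
t 3.05 pos [ 0.3155 -0.055   0.4581] q [-0.45 -0.12  0.14  1.83  0.01  1.72] w -0.003
 shift [ 0.1087 -0.0447 -0.0006] turn [ 0.0001 -0.0123 -0.0088]
t 3.05 pos [ 0.3155 -0.055   0.4581] q [-0.45 -0.12  0.14  1.83  0.01  1.72] w -0.003
 shift [ 0.2522 -0.0463  0.0612] turn [ 0.0001 -0.0123 -0.0088]
```

>>> arm_command(commands=[0.036,-0.015,0,0,-0.012,-0.008,1,0.072,-0.03,0,0,-0.012,-0.008,1,0.108,-0.043,0.005,0,-0.012,-0.008,1,0.143,-0.05,0.02,0,-0.012,-0.008,1,0.18,-0.055,0.04,0,-0.012,-0.008,1])

```text
time: 3.47
tool_pos: [0.3702, 0.1253, 0.422]
ee_rot: [2.772, 1.478, 0.007]
force: [0.8, -1.0, 1.2]
gripper_width: 0.0
grasp_force: 0.0
```

>>> arm_command(commands=[0.035,-0.009,0.03,0,0,0,0,0.07,-0.018,0.06,0,0,0,0,0.105,-0.027,0.09,0,0,0,0,0.138,-0.036,0.12,0,0,0,0,0.138,-0.036,0.12,0,0,0,0])

```text
time: 3.88
tool_pos: [0.4173, 0.2605, 0.2977]
ee_rot: [-2.769, -1.478, 0.003]
force: [-0.7, -1.4, 0.7]
gripper_width: 0.5
grasp_force: 0.0
```

```bash
cat > look.py <<'E'
from h import *
import pickle,sys
def look(tag):
    d=cam('wrist');pickle.dump(d,open(tag+'.pkl','wb'));save(d['frame'],tag+'.png')
    P=cloud(d);z=P[...,2]
    m=((z>.006)&(z<.08)&(P[...,0]>.33)&(P[...,0]<.62)&(P[...,1]>.0)&(P[...,1]<.5)).astype(np.uint8)
    k,L,st,c=cv2.connectedComponentsWithStats(m)
    S=cv2.cvtColor(d['frame'],cv2.COLOR_RGB2HSV)[...,1]
    for i in range(1,k):
        if st[i,4]<60: continue
        q=P[L==i]; zt=np.percentile(q[:,2],97); tp=q[q[:,2]>zt-.004]
        print(c[i].round(0),st[i,4],'ztop %.3f'%zt,'c',((tp.min(0)+tp.max(0))/2)[:2].round(4),'ext',np.ptp(tp,axis=0)[:2].round(3),'S',S[L==i].mean().round())
    return d,P
E
python3 - <<'E'
from look import *
rel((.507,.3345,.15),.98)
d,P=look('w2')
hsv=cv2.cvtColor(d['frame'],cv2.COLOR_RGB2HSV)
for n,w in dict(w50=(.5497,.2184),w100=(.5277,.1862),w200=(.5029,.1498),w500=(.4735,.1069)).items():
    m=(np.hypot(P[...,0]-w[0],P[...,1]-w[1])<.03)&(P[...,2]<.016)&(P[...,2]>.008)
    q=P[m]
    if len(q): print(n,((q.min(0)+q.max(0))/2).round(4),q.mean(0).round(4),np.ptp(q,axis=0).round(3), proj(d,(*w,.012)))
E
```

```text
t 3.88 pos [0.4173 0.2605 0.2977] q [0.39 0.15 0.   1.43 0.   2.55] w 0.500
 shift [0.1115 0.0338 0.1475] turn [-0.0034  0.0005  0.0007]
[75. 14.] 258 ztop 0.035 c [0.3449 0.4934] ext [0.03  0.013] S 41.0
[109.  31.] 1837 ztop 0.078 c [0.3571 0.4606] ext [0.051 0.022] S 38.0
[211.   9.] 485 ztop 0.048 c [0.4653 0.4235] ext [0.021 0.018] S 26.0
[359.  29.] 260 ztop 0.018 c [0.601  0.3158] ext [0.038 0.056] S 46.0
[287.  57.] 226 ztop 0.033 c [0.5084 0.3354] ext [0.015 0.014] S 28.0
[158.  80.] 705 ztop 0.048 c [0.3724 0.3965] ext [0.024 0.025] S 163.0
[243.  91.] 937 ztop 0.065 c [0.4465 0.3328] ext [0.033 0.033] S 26.0
[364. 174.] 8483 ztop 0.023 c [0.5129 0.1594] ext [0.157 0.194] S 70.0
[184. 161.] 1246 ztop 0.049 c [0.3332 0.32  ] ext [0.006 0.028] S 30.0
w50 [0.547  0.2108 0.0133] [0.5504 0.2139 0.0129] [0.041 0.044 0.005] [[366.54453137 123.11862065]]
w100 [0.5281 0.1853 0.0129] [0.5305 0.1847 0.0128] [0.046 0.056 0.006] [[363.29992392 154.7403778 ]]
w200 [0.5041 0.1487 0.0129] [0.5059 0.1483 0.0128] [0.044 0.054 0.006] [[359.92091314 188.47092563]]
w500 [0.4763 0.1056 0.013 ] [0.4766 0.1053 0.0126] [0.05  0.049 0.006] [[356.11335894 225.86946641]]
```

View pics/w2.png

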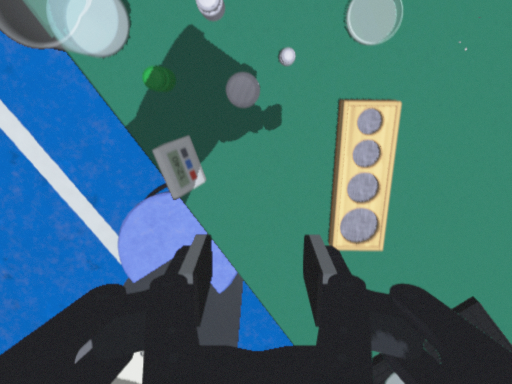

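The wrist view agrees with the earlier measurements: 500 at (243,91), 50 at (287,57), 200 at (210,5), wells in a row at (370,121) to (359,226), and decoy green at (158,78). I'm starting with the 500 g weight.

>>> arm_command(commands=[0.0155,-0.004,0.037,0,0,0,-0.41,0.031,-0.007,0.075,0,0,0,-0.41,0.046,-0.0105,0.112,0,0,0,-0.41,0.061,-0.014,0.15,0,0,0,-0.41,0.0755,-0.0167,0.185,0,0,0,-0.41], newtons=60)

```text
time: 4.35
tool_pos: [0.4458, 0.3307, 0.1146]
ee_rot: [-2.771, -1.476, -0.002]
force: [0.4, -0.1, -0.3]
gripper_width: 0.705
grasp_force: 0.0
```

```bash
python3 -c "
from h import *
rel((.4455,.3325,.030),.98)"
```

```text
t 4.35 pos [0.4458 0.3307 0.1146] q [ 0.49  0.34 -0.22  1.01  0.    2.65] w 0.705
 shift [ 0.0011 -0.0011  0.0846] turn [-0.0012 -0.0022 -0.001 ]
```

>>> arm_command(commands=[0,0,0.03,0,0,0,-0.41,0,0,0.06,0,0,0,-0.41,0,0,0.083,0,0,0,-0.41,0,0,0.083,0,0,0,0,0,0,0.083,0,0,0,0.3])

```text
time: 4.77
tool_pos: [0.4452, 0.3299, 0.0323]
ee_rot: [-2.771, -1.476, 0.003]
force: [6.0, -6.7, -4.0]
gripper_width: 0.433
grasp_force: 21.5
```

>>> arm_command(commands=[0,0,0,0,0,0,1,0,0,0,0,0,0,1,0,0,0,0,0,0,1,0,0,0,0,0,0,1])

```text
time: 5.1
tool_pos: [0.4453, 0.3298, 0.0326]
ee_rot: [-2.771, -1.476, -0.0]
force: [-0.4, 0.3, -4.6]
gripper_width: 0.424
grasp_force: 60.3
```

>>> arm_command(commands=[0,0,-0.03,0,0,0,1,-0.005,0.004,-0.06,0,0,0,1,-0.035,0.03,-0.07,0,0,0,1,-0.065,0.056,-0.07,0,0,0,1,-0.095,0.083,-0.07,0,0,0,1])

```text
time: 5.52
tool_pos: [0.4612, 0.2037, 0.1029]
ee_rot: [-2.77, -1.479, -0.002]
force: [1.1, -0.6, -5.4]
gripper_width: 0.419
grasp_force: 62.1
```

```bash
python3 -c "
from h import *
rel((.4740,.1055,.042),.98);print(r.state()['force'],r.state()['grasp_force'])"
```

```text
t 5.52 pos [0.4612 0.2037 0.1029] q [ 0.25  0.27 -0.35  0.95  0.    2.41] w 0.419
 shift [-0.0746  0.0653  0.0608] turn [-0.0005 -0.0017  0.001 ]
[ 1.06465676 -0.6448993  -5.36054296] 62.13785648345947
```

>>> arm_command(commands=[-0.028,0.025,0,0,0,0,1,-0.055,0.049,0,0,0,0,1,-0.074,0.0655,0.01,0,0,0,1,-0.074,0.0655,0.035,0,0,0,1,-0.074,0.0655,0.045,0,0,0,1])

```text
time: 5.93
tool_pos: [0.4736, 0.1047, 0.0552]
ee_rot: [-2.773, -1.471, 0.003]
force: [-1.4, 1.6, -4.4]
gripper_width: 0.423
grasp_force: 61.9
```

Run:
```python
from look import *
rel((.4740,.1055,.0446),.98)
d,P=look('w3')
s=cam('side'); 
save(np.hstack([cv2.resize(d['frame'][130:290,250:430],(450,400)),cv2.resize(s['frame'][130:210,280:400],(600,400))[:,150:500]]),'place500.png')
```

```text
t 5.93 pos [0.4736 0.1047 0.0552] q [ 0.04  0.29 -0.46  0.82  0.    2.21] w 0.423
 shift [ 0.0009 -0.0001  0.0106] turn [-0.0027  0.0007 -0.0045]
[258. 135.] 39110 ztop 0.077 c [0.4788 0.1083] ext [0.054 0.047] S 57.0
```

View pics/place500.png

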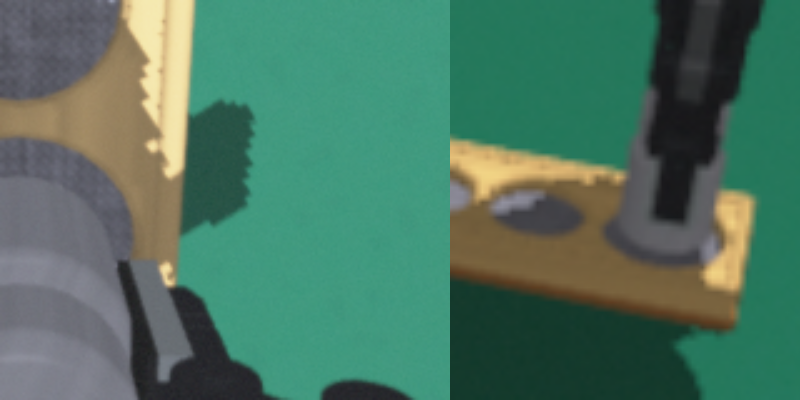

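The weight is centred over the large well (right crop ~(665,250)), about 10 mm above its floor. I'll lower it and release.

>>> arm_command(commands=[0,0,0.005,0,0,0,1,0,0,0.0105,0,0,0,1,0,0,0.0105,0,0,0,1])

```text
time: 6.28
tool_pos: [0.4739, 0.1069, 0.0456]
ee_rot: [-2.771, -1.477, 0.002]
force: [0.4, 1.0, -4.6]
gripper_width: 0.425
grasp_force: 62.0
```

>>> arm_command(commands=[0,0,0,0,0,0,-0.1,0,0,0,0,0,0,-0.4,0,0,0,0,0,0,-0.4,0,0,0,0,0,0,-0.4])

```text
time: 6.62
tool_pos: [0.4743, 0.1067, 0.0463]
ee_rot: [-2.771, -1.477, 0.001]
force: [-0.2, 0.6, -0.2]
gripper_width: 0.703
grasp_force: 0.0
```

>>> arm_command(commands=[0,0,-0.035,0,0,0,-0.4,0,0,-0.07,0,0,0,-0.3,0,0,-0.085,0,0,0,-0.2,0.01,0,-0.085,0,0,0,-0.1])

```text
time: 6.95
tool_pos: [0.481, 0.1144, 0.1347]
ee_rot: [2.772, 1.476, 0.006]
force: [0.8, 0.7, -0.2]
gripper_width: 0.551
grasp_force: 0.0
```

Run:
```python
from look import *
rel((.5077,.3345,.09),.98)
d,P=look('w4')
```

```text
t 6.95 pos [0.481  0.1144 0.1347] q [ 0.06  0.23 -0.32  1.02  0.    2.23] w 0.551
 shift [ 0.1973 -0.1009  0.0451] turn [ 0.0027 -0.0031 -0.0018]
[256. 120.] 23487 ztop 0.075 c [0.4763 0.1094] ext [0.034 0.034] S 61.0
```

>>> arm_command(commands=[0.033,-0.017,0,0,0,0,0.06,0.067,-0.034,0,0,0,0,0.06,0.1,-0.051,0.01,0,0,0,0.06,0.133,-0.068,0.02,0,0,0,0.06,0.166,-0.085,0.04,0,0,0,0.06])

```text
time: 7.42
tool_pos: [0.502, 0.3019, 0.0908]
ee_rot: [-2.771, -1.476, -0.0]
force: [1.2, -0.1, -0.3]
gripper_width: 0.467
grasp_force: 0.0
```

>>> arm_command(commands=[0.031,-0.016,0.02,0,0,0,0.06,0.031,-0.016,0.02,0,0,0,0.06])

```text
time: 7.58
tool_pos: [0.5037, 0.3387, 0.0654]
ee_rot: [-2.766, -1.481, 0.011]
force: [-1.2, -1.4, -0.3]
gripper_width: 0.469
grasp_force: 0.0
```

Run:
```python
from look import *
rel((.5077,.3345,.0275),.98)
d,P=look('w5')
```

```text
t 7.58 pos [0.5037 0.3387 0.0654] q [ 0.45  0.46 -0.15  0.96  0.    2.61] w 0.469
 shift [-0.0011  0.006   0.0379] turn [-0.0065  0.0045  0.003 ]
[280.  19.] 1798 ztop 0.039 c [0.5721 0.4212] ext [0.018 0.016] S 12.0
[12. 46.] 1281 ztop 0.024 c [0.4549 0.4843] ext [0.014 0.014] S 216.0
[423. 161.] 1690 ztop 0.017 c [0.6012 0.3174] ext [0.038 0.06 ] S 48.0
[ 93. 134.] 4388 ztop 0.048 c [0.4674 0.4269] ext [0.025 0.024] S 24.0
[267. 227.] 1113 ztop 0.032 c [0.5088 0.3357] ext [0.016 0.016] S 24.0
[199. 259.] 1270 ztop 0.079 c [0.488  0.3527] ext [0.014 0.023] S 32.0
[316. 259.] 1281 ztop 0.079 c [0.5264 0.3287] ext [0.021 0.019] S 31.0
[ 21. 265.] 2423 ztop 0.043 c [0.3801 0.3913] ext [0.012 0.015] S 160.0
[468. 309.] 1416 ztop 0.023 c [0.581  0.2199] ext [0.023 0.033] S 84.0
[427. 350.] 168 ztop 0.020 c [0.5479 0.2027] ext [0.003 0.003] S 49.0
[ 83. 354.] 79 ztop 0.013 c [0.3543 0.3243] ext [0.005 0.004] S 15.0
[381. 371.] 547 ztop 0.023 c [0.514  0.2159] ext [0.015 0.03 ] S 69.0
```

>>> arm_command(commands=[-0.002,0.005,0.015,0,0,0,0.06,-0.002,0.005,0.038,0,0,0,0.06,-0.002,0.005,0.038,0,0,0,0.06,-0.002,0.005,0.038,0,0,0,0.3,-0.002,0.005,0.038,0,0,0,0.5], newtons=30)

```text
time: 8.05
tool_pos: [0.5087, 0.3295, 0.0339]
ee_rot: [-2.771, -1.475, 0.002]
force: [0.6, 0.2, 0.8]
gripper_width: 0.253
grasp_force: 0.1
```

>>> arm_command(commands=[0,0,0,0,0,0,0.8,0,0,0,0,0,0,1,0,0,0,0,0,0,1,0,0,0,0,0,0,1])

```text
time: 8.38
tool_pos: [0.509, 0.33, 0.0341]
ee_rot: [-2.771, -1.476, -0.0]
force: [0.7, -1.2, 4.3]
gripper_width: 0.173
grasp_force: 29.6
```

>>> arm_command(commands=[0,0,-0.03,0,0,0,1,0,0,-0.05,0,0,0,1])

```text
time: 8.55
tool_pos: [0.5083, 0.3296, 0.0841]
ee_rot: [-2.771, -1.476, 0.004]
force: [1.3, 0.9, 0.6]
gripper_width: 0.177
grasp_force: 29.2
```

Run:
```python
from look import *
rel((.5495,.2178,.0415),.98)
s=cam('side')
save(cv2.resize(s['frame'][130:250,150:350],(800,480)),'lift50.png')
```

```text
t 8.55 pos [0.5083 0.3296 0.0841] q [ 0.44  0.44 -0.13  1.    0.    2.6 ] w 0.177
 shift [-0.0698  0.0967  0.0424] turn [-0.0031  0.0013 -0.0011]
```

View pics/lift50.png

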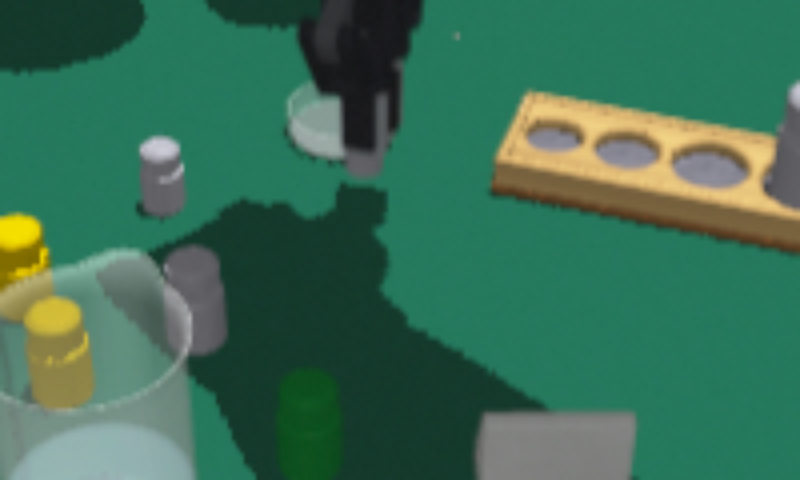

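The 50 g weight hangs upright at (362,160), and the 500 g weight is seated at (795,170). Carrying the 50 g to its well next.

>>> arm_command(commands=[-0.022,0.03,0,0,0,0,1,-0.044,0.06,0,0,0,0,1,-0.066,0.088,0,0,0,0,1,-0.073,0.0965,0,0,0,0,1,-0.073,0.0965,0.022,0,0,0,1])

```text
time: 9.02
tool_pos: [0.5511, 0.2132, 0.0642]
ee_rot: [2.775, 1.472, 0.007]
force: [0.0, 0.7, -0.2]
gripper_width: 0.178
grasp_force: 29.3
```

Run:
```python
from look import *
rel((.5478,.2153,.0461),.98)
d,P=look('w6');s=cam('side')
save(np.hstack([cv2.resize(d['frame'][150:310,190:370],(450,400)),cv2.resize(s['frame'][120:200,250:370],(600,400))[:,50:400]]),'place50.png')
```

```text
t 9.02 pos [0.5511 0.2132 0.0642] q [ 0.23  0.43 -0.21  0.93  0.    2.39] w 0.178
 shift [-0.0002 -0.0039  0.0181] turn [ 0.0024 -0.0041 -0.0046]
[228.  40.] 666 ztop 0.018 c [0.6012 0.308 ] ext [0.037 0.042] S 48.0
[253. 241.] 14898 ztop 0.075 c [0.5562 0.2162] ext [0.035 0.031] S 58.0
```

View pics/place50.png

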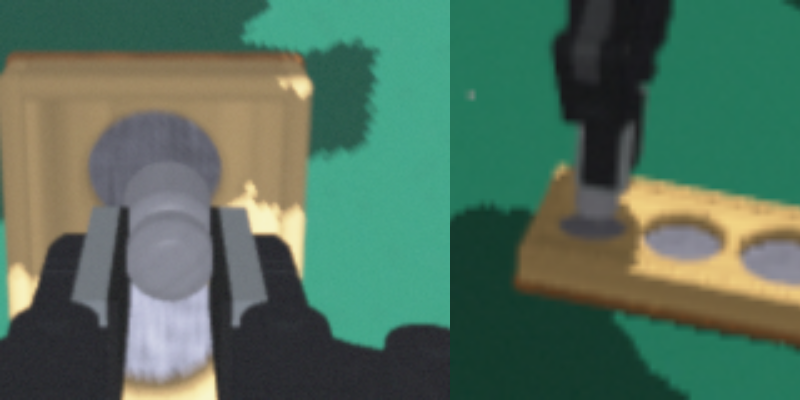

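The weight hangs over the small well, about 3.5 mm to the right of its centre in the wrist view ((170) against (155)). I'll correct by -3 mm in tool y, then lower and release.

>>> arm_command(commands=[0,-0.003,0,0,0,0,1,0,-0.003,0.01,0,0,0,1,0,-0.003,0.017,0,0,0,1,0,-0.003,0.017,0,0,0,1])

```text
time: 9.45
tool_pos: [0.5451, 0.2179, 0.0435]
ee_rot: [-2.77, -1.478, 0.002]
force: [-0.8, 0.0, -0.9]
gripper_width: 0.178
grasp_force: 40.9
```

```bash
python3 -c "
from h import *
rel((.5478,.2153,.0461),.98);print(r.state()['force'])"
```

```text
t 9.45 pos [0.5451 0.2179 0.0435] q [ 0.24  0.45 -0.24  0.88  0.    2.4 ] w 0.178
 shift [-0.0006  0.0037 -0.0026] turn [-0.0025  0.0001  0.0002]
[-0.83319739  0.04815209 -0.94746593]
```

Run:
```python
from look import *
rel((.5478,.2153,.0461),.98)
d,P=look('w7');s=cam('side')
save(np.hstack([cv2.resize(d['frame'][150:310,190:370],(450,400)),cv2.resize(s['frame'][120:200,250:370],(600,400))[:,50:400]]),'place50b.png')
```

```text
t 9.45 pos [0.5451 0.2179 0.0435] q [ 0.24  0.45 -0.24  0.88  0.    2.4 ] w 0.178
 shift [-0.0006  0.0037 -0.0026] turn [-0.0025  0.0001  0.0002]
[248.  38.] 777 ztop 0.018 c [0.6012 0.3056] ext [0.038 0.037] S 46.0
[264. 256.] 19935 ztop 0.079 c [0.553 0.228] ext [0.069 0.047] S 55.0
```

View pics/place50b.png

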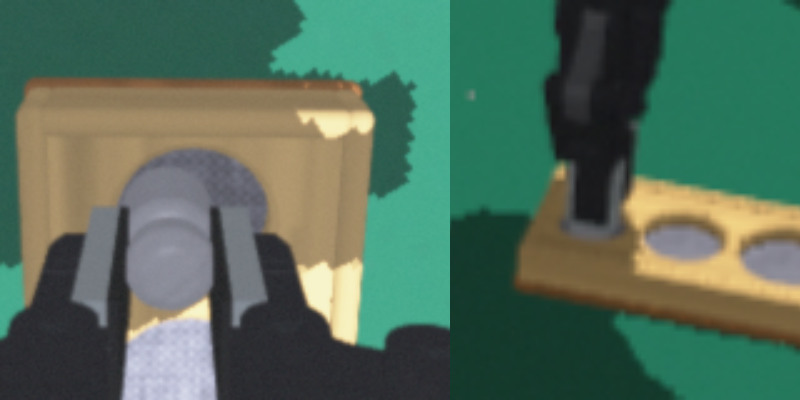

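Now the weight is in the well but about 5 mm left of centre. I'll shift back +4 mm, release, and back out.

>>> arm_command(commands=[0,0.004,0,0,0,0,1,0,0.004,0,0,0,0,1,0,0.004,0,0,0,0,1])

```text
time: 9.8
tool_pos: [0.5489, 0.2148, 0.0439]
ee_rot: [-2.771, -1.476, 0.002]
force: [0.3, -0.7, -0.7]
gripper_width: 0.174
grasp_force: 41.3
```

>>> arm_command(commands=[0,0,0,0,0,0,0.5,0,0,0,0,0,0,0.2,0,0,0,0,0,0,0.2,0,0,0,0,0,0,0.2])

```text
time: 10.13
tool_pos: [0.5487, 0.2148, 0.044]
ee_rot: [-2.771, -1.476, 0.002]
force: [-0.4, 0.4, 0.3]
gripper_width: 0.402
grasp_force: 0.0
```

>>> arm_command(commands=[0,0,-0.035,0,0,0,0.2,0,0,-0.065,0,0,0,0.1,0,0,-0.065,0,0,0,0,0,0,-0.065,0,0,0,0])

```text
time: 10.47
tool_pos: [0.5498, 0.215, 0.1107]
ee_rot: [-2.772, -1.477, -0.003]
force: [0.2, 0.3, -0.3]
gripper_width: 0.498
grasp_force: 0.0
```

Run:
```python
from look import *
rel((.5694,.4217,.085),.98)
d,P=look('w8')
```

```text
t 10.47 pos [0.5498 0.215  0.1107] q [ 0.23  0.4  -0.14  1.04  0.    2.39] w 0.498
 shift [ 0.1824 -0.0991  0.0261] turn [ 0.0001 -0.0023 -0.0011]
[228.  42.] 485 ztop 0.018 c [0.6013 0.3131] ext [0.037 0.052] S 53.0
[256. 251.] 17379 ztop 0.033 c [0.5197 0.173 ] ext [0.082 0.11 ] S 66.0
```

>>> arm_command(commands=[0.032,-0.017,0,0,0,0,-0.06,0.064,-0.035,0,0,0,0,-0.06,0.096,-0.052,0,0,0,0,-0.06,0.128,-0.07,0.01,0,0,0,-0.06,0.16,-0.087,0.02,0,0,0,-0.06])

```text
time: 10.93
tool_pos: [0.5655, 0.3977, 0.0878]
ee_rot: [-2.771, -1.476, 0.004]
force: [0.5, 0.4, -0.6]
gripper_width: 0.529
grasp_force: 0.0
```

>>> arm_command(commands=[0.0225,-0.012,0.015,0,0,0,-0.06,0.0225,-0.012,0.015,0,0,0,-0.06,0.0225,-0.012,0.015,0,0,0,-0.06])

```text
time: 11.18
tool_pos: [0.5669, 0.4223, 0.0709]
ee_rot: [-2.769, -1.479, 0.01]
force: [0.4, -0.6, 0.9]
gripper_width: 0.532
grasp_force: 0.0
```

Run:
```python
from look import *
rel((.5694,.4215,.031),.98)
d,P=look('w9')
rel((.5694,.4215,.031),.98)
```

```text
t 11.18 pos [0.5669 0.4223 0.0709] q [0.52 0.61 0.14 1.1  0.   2.68] w 0.532
 shift [0.001  0.0027 0.0398] turn [-0.0045  0.0047  0.0012]
[ 93. 177.] 1975 ztop 0.048 c [0.5129 0.4943] ext [0.024 0.011] S 215.0
[264. 220.] 1696 ztop 0.039 c [0.573 0.423] ext [0.02 0.02] S 24.0
[ 25. 240.] 2385 ztop 0.046 c [0.4537 0.4875] ext [0.014 0.015] S 212.0
[196. 256.] 943 ztop 0.079 c [0.5491 0.4377] ext [0.014 0.023] S 32.0
[320. 256.] 945 ztop 0.079 c [0.5917 0.4103] ext [0.021 0.018] S 32.0
[381. 277.] 374 ztop 0.017 c [0.6105 0.3463] ext [0.019 0.004] S 20.0
[127. 282.] 622 ztop 0.026 c [0.4782 0.4338] ext [0.006 0.01 ] S 23.0
t 11.23 pos [0.5675 0.4213 0.0721] q [0.52 0.61 0.14 1.1  0.   2.68] w 0.529
 shift [0.0013 0.0016 0.0411] turn [-0.0037  0.0034 -0.0002]
```

>>> arm_command(commands=[0.001,0.002,0.015,0,0,0,-0.06,0.001,0.002,0.042,0,0,0,-0.06,0.001,0.002,0.042,0,0,0,-0.06,0.001,0.002,0.042,0,0,0,0.2,0.001,0.002,0.042,0,0,0,0.4], newtons=35)

```text
time: 11.65
tool_pos: [0.5711, 0.4206, 0.0334]
ee_rot: [-2.772, -1.475, 0.001]
force: [0.8, -0.1, 0.4]
gripper_width: 0.302
grasp_force: 0.0
```

>>> arm_command(commands=[0,0,0,0,0,0,0.7,0,0,0,0,0,0,1,0,0,0,0,0,0,1,0,0,0,0,0,0,1])

```text
time: 11.98
tool_pos: [0.5714, 0.4213, 0.0339]
ee_rot: [-2.772, -1.476, -0.002]
force: [0.3, -2.3, 6.3]
gripper_width: 0.229
grasp_force: 34.8
```

>>> arm_command(commands=[0,0,-0.03,0,0,0,1,0,0,-0.055,0,0,0,1,0,0,-0.055,0,0,0,1])

```text
time: 12.23
tool_pos: [0.5726, 0.4224, 0.093]
ee_rot: [-2.771, -1.476, -0.01]
force: [-0.3, 0.3, -0.8]
gripper_width: 0.231
grasp_force: 34.4
```

Run:
```python
from look import *
rel((.528,.186,.045),.98)
d,P=look('w10')
```

```text
t 12.23 pos [0.5726 0.4224 0.093 ] q [0.52 0.6  0.17 1.14 0.   2.68] w 0.231
 shift [-0.2214  0.0948  0.0466] turn [ 0.0009 -0.0066 -0.0009]
[104. 175.] 1483 ztop 0.048 c [0.5128 0.4944] ext [0.025 0.011] S 214.0
[ 33. 236.] 2604 ztop 0.048 c [0.4492 0.4898] ext [0.023 0.02 ] S 214.0
[257. 226.] 573 ztop 0.080 c [0.5783 0.4296] ext [0.017 0.013] S 26.0
[357. 270.] 402 ztop 0.017 c [0.606  0.3436] ext [0.028 0.01 ] S 20.0
[120. 280.] 1185 ztop 0.047 c [0.4682 0.4366] ext [0.018 0.006] S 23.0
[  1. 307.] 105 ztop 0.011 c [0.3742 0.463 ] ext [0.018 0.017] S 44.0
```

>>> arm_command(commands=[-0.033,0.014,-0.01,0,0,0,1,-0.066,0.028,-0.015,0,0,0,1,-0.099,0.042,-0.015,0,0,0,1,-0.132,0.056,-0.015,0,0,0,1,-0.165,0.07,-0.015,0,0,0,1])

```text
time: 12.7
tool_pos: [0.5357, 0.2438, 0.1014]
ee_rot: [-2.77, -1.477, 0.004]
force: [1.3, 0.3, -0.7]
gripper_width: 0.232
grasp_force: 34.4
```

>>> arm_command(commands=[-0.033,0.014,0,0,0,0,1,-0.056,0.0245,0,0,0,0,1,-0.056,0.0245,0.02,0,0,0,1,-0.056,0.0245,0.035,0,0,0,1,-0.056,0.0245,0.035,0,0,0,1])

```text
time: 13.12
tool_pos: [0.5239, 0.1841, 0.0642]
ee_rot: [-2.771, -1.474, 0.009]
force: [-0.1, -0.2, -0.9]
gripper_width: 0.232
grasp_force: 34.4
```

Run:
```python
from look import *
rel((.528,.186,.0459),.98)
d,P=look('w11');s=cam('side')
save(np.hstack([cv2.resize(d['frame'][150:310,190:370],(450,400)),cv2.resize(s['frame'][120:200,250:370],(600,400))[:,50:400]]),'place100.png')
```

```text
t 13.12 pos [0.5239 0.1841 0.0642] q [ 0.19  0.39 -0.28  0.91  0.    2.35] w 0.232
 shift [0.0039 0.0024 0.0183] turn [-0.0058  0.0036 -0.0023]
[263. 205.] 25413 ztop 0.072 c [0.5292 0.187 ] ext [0.039 0.034] S 61.0
```

View pics/place100.png

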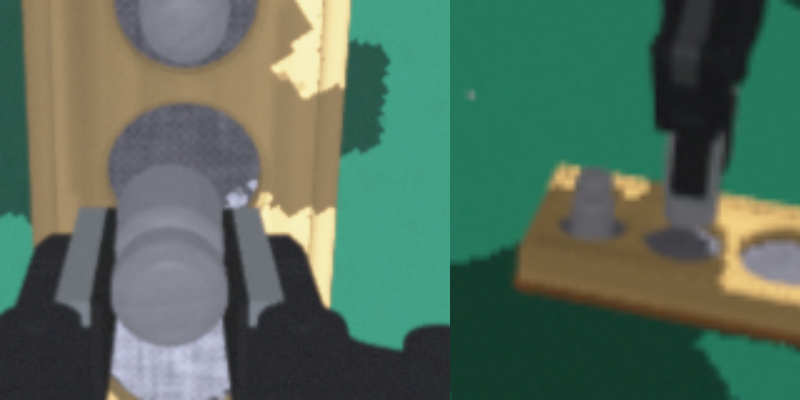

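Weight_50 stands seated in its well. The 100 g is slightly left of centre ((170) against (184)), consistent with the measured 2.4 mm. I'll correct, lower and release.

>>> arm_command(commands=[0.003,0.0025,0,0,0,0,1,0.003,0.0025,0.009,0,0,0,1,0.003,0.0025,0.0175,0,0,0,1,0.003,0.0025,0.0175,0,0,0,1,0.003,0.0025,0.0175,0,0,0,1])

```text
time: 13.63
tool_pos: [0.5289, 0.1863, 0.0487]
ee_rot: [-2.77, -1.476, 0.005]
force: [0.7, 0.3, -0.9]
gripper_width: 0.231
grasp_force: 34.4
```

Run:
```python
from look import *
rel((.528,.186,.0459),.98);print(r.state()['force'],r.state()['grasp_force'])
```

```text
t 13.63 pos [0.5289 0.1863 0.0487] q [ 0.19  0.41 -0.29  0.87  0.    2.35] w 0.231
 shift [-0.0007 -0.0006  0.0028] turn [-0.0036  0.0016 -0.0008]
[ 0.72450016  0.2742065  -0.88812531] 34.42178428173065
```

Centred, 3 mm left to go.

>>> arm_command(commands=[0,0,0.0025,0,0,0,1,0,0,0.0025,0,0,0,1])

```text
time: 13.8
tool_pos: [0.5294, 0.1862, 0.0467]
ee_rot: [-2.771, -1.476, 0.003]
force: [-0.4, -0.3, -1.4]
gripper_width: 0.23
grasp_force: 34.4
```

>>> arm_command(commands=[0,0,0,0,0,0,0.4,0,0,0,0,0,0,0.1,0,0,0,0,0,0,0.1,0,0,0,0,0,0,0.1])

```text
time: 14.13
tool_pos: [0.5296, 0.1862, 0.0472]
ee_rot: [-2.771, -1.476, 0.002]
force: [-0.5, -0.1, 0.4]
gripper_width: 0.454
grasp_force: 0.0
```

>>> arm_command(commands=[0,0,-0.035,0,0,0,0.1,0,0,-0.07,0,0,0,0,0,0,-0.07,0,0,0,-0.18,0,0,-0.07,0,0,0,-0.18])

```text
time: 14.47
tool_pos: [0.5308, 0.1863, 0.119]
ee_rot: [-2.772, -1.477, -0.004]
force: [0.4, 0.3, -0.0]
gripper_width: 0.589
grasp_force: 0.0
```

Run:
```python
from look import *
d,P=look('w12')
rel((.465,.426,.09),.98)
```

```text
[248.   5.] 319 ztop 0.018 c [0.5986 0.2961] ext [0.026 0.017] S 31.0
[255. 224.] 21957 ztop 0.060 c [0.4797 0.1149] ext [0.027 0.023] S 63.0
t 14.52 pos [0.5299 0.1861 0.1174] q [ 0.19  0.35 -0.19  1.03  0.    2.35] w 0.590
 shift [ 0.1628 -0.1876  0.0278] turn [-0.0013 -0.0007 -0.0011]
```

>>> arm_command(commands=[0.024,-0.027,0,0,0,0,-0.18,0.048,-0.055,0,0,0,0,-0.18,0.072,-0.083,0,0,0,0,-0.18,0.096,-0.111,0,0,0,0,-0.18,0.12,-0.138,0.005,0,0,0,-0.18])

```text
time: 14.93
tool_pos: [0.4811, 0.3641, 0.1115]
ee_rot: [-2.771, -1.476, 0.004]
force: [0.5, -0.5, -0.4]
gripper_width: 0.591
grasp_force: 0.0
```

>>> arm_command(commands=[0.024,-0.028,0.01,0,0,0,-0.18,0.0425,-0.0495,0.02,0,0,0,-0.18,0.0425,-0.0495,0.027,0,0,0,-0.18,0.0425,-0.0495,0.027,0,0,0,-0.18])

```text
time: 15.27
tool_pos: [0.4625, 0.4261, 0.082]
ee_rot: [-2.77, -1.48, 0.01]
force: [-0.7, -2.1, -0.7]
gripper_width: 0.592
grasp_force: 0.0
```

Run:
```python
from look import *
d,P=look('w13')
rel((.465,.426,.03),.98)
```

```text
[262.  67.] 1330 ztop 0.048 c [0.5122 0.4943] ext [0.024 0.011] S 214.0
[167. 146.] 2507 ztop 0.048 c [0.4476 0.49  ] ext [0.025 0.02 ] S 214.0
[ 68. 241.] 7742 ztop 0.079 c [0.3802 0.4796] ext [0.014 0.041] S 30.0
[262. 217.] 2553 ztop 0.048 c [0.4676 0.4273] ext [0.025 0.025] S 24.0
[504. 227.] 668 ztop 0.017 c [0.5887 0.3279] ext [0.013 0.03 ] S 29.0
[198. 252.] 296 ztop 0.080 c [0.4432 0.4426] ext [0.012 0.022] S 36.0
[317. 252.] 303 ztop 0.080 c [0.4877 0.413 ] ext [0.018 0.019] S 37.0
t 15.32 pos [0.4634 0.4252 0.0832] q [ 0.61  0.48 -0.07  1.03  0.    2.77] w 0.589
 shift [0.0018 0.0011 0.0532] turn [-0.0037  0.0043  0.0002]
```

>>> arm_command(commands=[0.001,0.002,0.02,0,0,0,-0.18,0.001,0.002,0.04,0,0,0,-0.18,0.001,0.002,0.052,0,0,0,-0.18,0.001,0.002,0.052,0,0,0,-0.1,0.001,0.002,0.052,0,0,0,0.2], newtons=45)

```text
time: 15.73
tool_pos: [0.467, 0.4241, 0.0332]
ee_rot: [-2.772, -1.474, 0.005]
force: [-0.7, 0.7, 0.2]
gripper_width: 0.425
grasp_force: 0.0
```

>>> arm_command(commands=[0,0,0,0,0,0,0.6,0,0,0,0,0,0,1,0,0,0,0,0,0,1,0,0,0,0,0,0,1])

```text
time: 16.07
tool_pos: [0.4673, 0.4253, 0.0343]
ee_rot: [-2.772, -1.476, -0.0]
force: [0.4, -2.6, 3.7]
gripper_width: 0.305
grasp_force: 44.7
```

>>> arm_command(commands=[0,0,-0.03,0,0,0,1,0,0,-0.06,0,0,0,1,0,0,-0.075,0,0,0,1,0,0,-0.075,0,0,0,1])

```text
time: 16.4
tool_pos: [0.4682, 0.4264, 0.1124]
ee_rot: [-2.77, -1.476, -0.007]
force: [0.9, 1.3, -2.0]
gripper_width: 0.305
grasp_force: 44.9
```

Run:
```python
from look import *
d,P=look('w14')
rel((.5035,.1492,.045),.98)
```

```text
[254.  79.] 920 ztop 0.049 c [0.5123 0.4943] ext [0.024 0.011] S 212.0
[173. 145.] 1767 ztop 0.048 c [0.4478 0.49  ] ext [0.025 0.02 ] S 214.0
[479. 213.] 1064 ztop 0.017 c [0.601  0.3191] ext [0.038 0.058] S 38.0
[ 90. 228.] 5149 ztop 0.079 c [0.3735 0.4759] ext [0.028 0.048] S 30.0
[170. 282.] 149 ztop 0.021 c [0.3766 0.409 ] ext [0.012 0.004] S 157.0
[ 36. 318.] 188 ztop 0.080 c [0.3348 0.4539] ext [0.01  0.004] S 13.0
[489. 331.] 1421 ztop 0.023 c [0.5599 0.23  ] ext [0.031 0.046] S 80.0
t 16.45 pos [0.4675 0.4259 0.1101] q [ 0.61  0.46 -0.03  1.08  0.    2.77] w 0.302
 shift [-0.2098  0.1843  0.0642] turn [-0.0013 -0.0029 -0.0009]
```

>>> arm_command(commands=[-0.027,0.024,0,0,0,0,1,-0.054,0.047,0,0,0,0,1,-0.081,0.071,0,0,0,0,1,-0.108,0.095,0,0,0,0,1,-0.135,0.119,0,0,0,0,1])

```text
time: 16.87
tool_pos: [0.4893, 0.2452, 0.1064]
ee_rot: [-2.77, -1.477, 0.006]
force: [1.1, 0.8, -1.6]
gripper_width: 0.303
grasp_force: 44.9
```

>>> arm_command(commands=[-0.027,0.024,0,0,0,0,1,-0.054,0.047,0,0,0,0,1,-0.074,0.065,0,0,0,0,1,-0.074,0.065,0.02,0,0,0,1,-0.074,0.065,0.04,0,0,0,1])

```text
time: 17.28
tool_pos: [0.5031, 0.1475, 0.067]
ee_rot: [-2.773, -1.472, 0.002]
force: [0.0, 0.1, -3.1]
gripper_width: 0.301
grasp_force: 45.0
```

Run:
```python
from look import *
d,P=look('w15')
rel((.5035,.1492,.0463),.98)
```

```text
[257. 157.] 38218 ztop 0.079 c [0.5061 0.1432] ext [0.049 0.051] S 58.0
t 17.33 pos [0.5006 0.1479 0.0628] q [ 0.13  0.34 -0.36  0.87  0.    2.29] w 0.303
 shift [0.0028 0.0017 0.0165] turn [-0.0069  0.0042 -0.0032]
```

>>> arm_command(commands=[0.0015,0.001,0,0,0,0,1,0.0015,0.001,0.006,0,0,0,1,0.0015,0.001,0.012,0,0,0,1,0.0015,0.001,0.012,0,0,0,1])

```text
time: 17.67
tool_pos: [0.5042, 0.1503, 0.0553]
ee_rot: [-2.77, -1.477, 0.004]
force: [-0.6, 0.3, -1.9]
gripper_width: 0.302
grasp_force: 44.9
```

Run:
```python
from look import *
rel((.5035,.1492,.0463),.98)
d,P=look('w16');s=cam('side')
rel((.5035,.1492,.0463),.98)
save(np.hstack([cv2.resize(d['frame'][150:310,190:370],(450,400)),cv2.resize(s['frame'][120:200,270:390],(600,400))[:,50:400]]),'place200.png')
```

```text
t 17.67 pos [0.5042 0.1503 0.0553] q [ 0.13  0.35 -0.37  0.85  0.    2.29] w 0.302
 shift [-0.0013  0.0001  0.009 ] turn [-0.0031  0.001  -0.0003]
[259. 163.] 42624 ztop 0.071 c [0.5098 0.154 ] ext [0.046 0.041] S 57.0
t 17.77 pos [0.5045 0.1503 0.0561] q [ 0.13  0.35 -0.37  0.85  0.    2.29] w 0.304
 shift [-0.0015 -0.0002  0.0098] turn [-0.0025  0.0004 -0.0004]
```

View pics/place200.png

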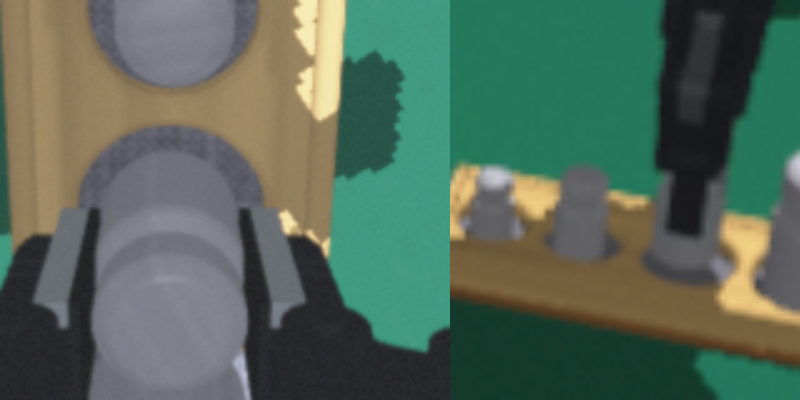

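The 200 g is centred over its well ((172) against (170)), and the 50 and 100 stand seated. I'll lower, release and lift clear.

>>> arm_command(commands=[0,0,0.005,0,0,0,1,0,0,0.0095,0,0,0,1,0,0,0.0095,0,0,0,1])

```text
time: 18.02
tool_pos: [0.5047, 0.1501, 0.0464]
ee_rot: [-2.771, -1.476, 0.001]
force: [-0.2, -0.1, -1.1]
gripper_width: 0.306
grasp_force: 45.0
```

>>> arm_command(commands=[0,0,0,0,0,0,0.3,0,0,0,0,0,0,-0.1,0,0,0,0,0,0,-0.1,0,0,0,0,0,0,-0.1])

```text
time: 18.35
tool_pos: [0.5045, 0.1499, 0.0465]
ee_rot: [-2.771, -1.476, 0.002]
force: [-0.3, -0.8, 0.3]
gripper_width: 0.552
grasp_force: 0.0
```

>>> arm_command(commands=[0,0,-0.035,0,0,0,-0.1,0,0,-0.07,0,0,0,-0.1,0,0,-0.11,0,0,0,-0.1,0,0,-0.15,0,0,0,-0.1,-0.03,0,-0.18,0,0,0,-0.1])

```text
time: 18.77
tool_pos: [0.4905, 0.127, 0.229]
ee_rot: [-2.77, -1.479, -0.004]
force: [-0.2, -0.7, 0.0]
gripper_width: 0.548
grasp_force: 0.0
```

>>> arm_command(commands=[0,-0.03,0,0,0,0,-0.1,0,-0.07,0,0,0,0,-0.1,0,-0.1,0,0,0,0,-0.1,0,-0.1,0,0,0,0,-0.1])

```text
time: 19.1
tool_pos: [0.4015, 0.1826, 0.2269]
ee_rot: [-2.769, -1.478, 0.003]
force: [0.6, 0.2, 1.3]
gripper_width: 0.552
grasp_force: 0.0
```

Run:
```python
from h import *
W=dict(w50=(.5497,.2184,.043),w100=(.528,.186,.05),w200=(.5035,.1492,.059),w500=(.4740,.1065,.075))
for n in('top','side'):
    d=cam(n);P=cloud(d)
    for k,w in W.items():
        q=P[(np.hypot(P[...,0]-w[0],P[...,1]-w[1])<.022)&(P[...,2]>w[2]-.006)&(P[...,2]<w[2]+.015)]
        if len(q): print(n,k,'off mm',((((q.min(0)+q.max(0))/2)[:2]-w[:2])*1000).round(1),'ztop err mm',((np.median(q[q[:,2]>q[:,2].max()-.005][:,2])-w[2])*1000).round(1),len(q))
    for nm,c in dict(dish=(.61,.317,.0175),timer=(.3179,.305,.053)).items():
        q=P[(np.hypot(P[...,0]-c[0],P[...,1]-c[1])<.06)&(abs(P[...,2]-c[2])<.004)]
        if len(q): print(n,nm,((q.min(0)+q.max(0))/2)[:2].round(4))
    if n=='top':t=d
    else: s=d
print(r.state()['tool_pos'],r.state()['gripper_width'])
save(np.hstack([cv2.resize(t['frame'][120:240,260:410],(450,360)),cv2.resize(s['frame'][130:220,260:345+5],(350,360))]),'final.png')
```

```text
top w50 off mm [0.2 1.4] ztop err mm -0.6 58
top w100 off mm [1.6 3.1] ztop err mm -0.5 94
top w200 off mm [0.3 3.4] ztop err mm -0.3 156
top dish [0.6106 0.3181]
top timer [0.3179 0.3058]
side w50 off mm [-2.5 -0.6] ztop err mm -0.9 35
side w100 off mm [-0.6 -0.1] ztop err mm -0.6 55
side w200 off mm [-0.8  0.8] ztop err mm -0.4 83
side w500 off mm [-1.   1.4] ztop err mm -0.4 149
side dish [0.6092 0.3148]
side timer [0.3173 0.3034]
[0.40489839 0.18161277 0.22672007] 0.5517856721062298
```

View pics/final.png

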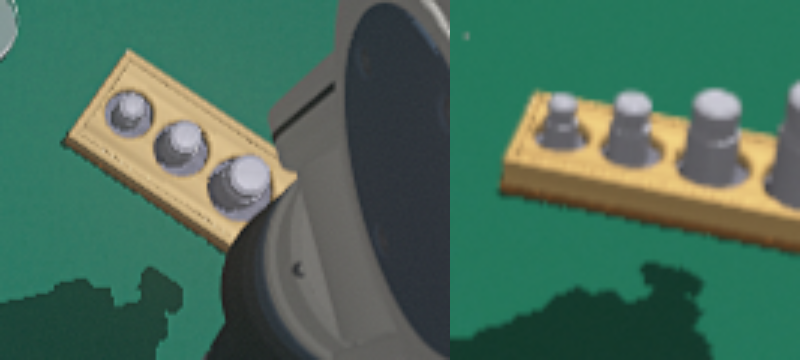

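All four weights stand upright and fully home. Their measured heights are within 1 mm and their centres within 4 mm, and the dish and timer are unmoved. Handing in.

```bash
python3 -c "
from workcell import workorder
print(workorder.close_job())"
```

```text
the job is handed in; nothing more can be done
None
```

I put all four steel weights upright and fully home in their matching wells, left the dish and timer where they stood, and handed the job in at about 19 s; no verdict came back.

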